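# Serve a bun from the bread case with tongs

### The job

Slide the clear cover of the bread case fully open, then take the tongs out of their stand and with them pick up the small round bun, without crushing it, without touching any bread with the gripper's fingers, and leaving the other breads and the things on the counter where they are. Lift the bun about a hand's breadth above the case and finish there: the program ends while the bun is still held up in the tongs, with the cover left open.

Things in the scene. Friction and masses are not known exactly. Their poses are not given: they have to be found in the camera images.
- case: Bread case standing on the counter, 260 (x) x 400 (y) mm, rim of the aluminium tracks 102 mm high, clear walls, inner floor 16 mm above the counter. Origin: centre of its underside, z up. The half at -y is under the sliding cover, the half at +y under a fixed clear pane and never opens. With the cover open the free opening is x -115..+115 mm, y -190..-25 mm in this frame.
- cover (a joint): Sliding clear cover in the case's top track, m: 0 shut, slides along the case's +y over the fixed pane, stop at 0.175 = fully open. Takes about 2 N to move and stays where it is left. It may stand a little ajar at the start.
- cover_pull (a point): Centre of the cover's pull, an upright aluminium fin on the sliding pane: 12 mm thick along the slide (case y), 70 mm long along case x, 30 mm high, from 99 to 129 mm above the counter. It rides with the cover; its axes are those of the case. The pane's top is 99 mm above the counter.
- stand: Tongs stand on the counter, an open-topped steel box, outside 42 (x) x 100 (y) x 85 mm high, walls 3 mm, on a foot 60 x 115 x 4 mm. Origin: centre of its underside, z up. The tongs stand in it tips down, their closing direction along the stand's y.
- tongs: Kitchen tongs, steel with black handle sleeves, 180 mm long, 0.12 kg. Origin on the pivot pin between the two arms, 14 mm below their upper end; z points from the jaws to the pivot end (up as they stand), y is the direction in which the jaws close, x lies across the arms. A spring with preload holds them open; both arms move alike, mirrored about the x-z plane.
- tongs_grip (a point): Middle of the handle sleeves between the arms, 42 mm below the pivot: the place to squeeze. Here the arms are 22 mm wide (x) and measure 29 mm over their outer faces (along y) when open, about 23 mm when closed on the bun; open, the faces lean 0.12 rad outward towards the jaws. The arms are straight from 10 to 55 mm below the pivot.
- tongs_tip (a point): Point midway between the jaw ends, 168 mm below the pivot. The jaws are shallow scoops 29 mm wide (x), reaching up to 40 mm above the jaw ends; open, they stand 71 mm apart inside (half way up; 65 mm at the scoops' edges) and 81 mm outside at their ends.
- tongs_left: The tongs' arm on the +y side. Origin on the pivot pin; its frame equals that of the tongs when open and turns as it closes. Squeezed at tongs_grip the tongs stay open up to about 8 N a side (carry them at 4 to 7 N, or at an opening of 28 mm), reach the bun at about 10 N, and each further newton adds about 0.28 N between jaw and bun: 16 to 25 N grips it well, over 40 N crushes it.
- tongs_right: The tongs' arm on the -y side, likewise.
- bun: The small round bun, brown, 50 mm across, 38 mm high, 0.04 kg. Origin: centre of its underside, z up. It lies on the floor of the case under the sliding cover, in one of three places in a row along the case's x, about 75 mm apart, with the finger roll and the square roll in the others. It is crushed by more than about 10 N.
- bun_center (a point): Point on the bun's axis, 18 mm above its underside.
- finger_roll: Long roll, 40 x 90 x 34 mm, long side along its y. Origin: centre of its underside. To be left alone.
- square_roll: Pale flat square roll, 46 x 52 x 30 mm. Origin: centre of its underside. To be left alone.
- loaf: Loaf under the fixed pane, 150 x 75 x 50 mm. Origin: centre of its underside. To be left alone.
- mug: White mug, 78 mm across, 90 mm high, on the counter. Origin: centre of its underside. To be left alone.
- shaker: Steel salt shaker, 42 mm across, 75 mm high, on the counter. Origin: centre of its underside. To be left alone.
- jam: Jam jar, 62 mm across, 85 mm high, on the counter. Origin: centre of its underside. To be left alone.
- sugar: White lidded sugar bowl, 94 mm across, 93 mm high, on the counter. Origin: centre of its underside. To be left alone.
Not all that is in view belongs to the job. Leave any blue look-alike of the tongs alone. What is shaped like the stand but purple is not meant.

How it is judged:
On the way, in this order (a step that is already met when the one before it is completed fails the run):
1. the cover is slid fully open (value of joint cover above 0.165 m), for 0.2 s.
2. the tongs are out of their stand, held by the fingers (z of tongs_tip in the frame of stand above 0.085 m and contact force between the fingers and tongs above 1 N), for 0.2 s.
3. the tongs' jaws hold the bun from both sides, while it is still in the case (contact force between each of tongs_left, tongs_right and bun above 0.2 N and height (world z) of bun below 0.06 m), for 0.1 s.
At the end, for the whole second after the job is handed in: Bun held still between both jaws, its underside over 135 mm above the counter (33 mm above the case rim); the fingers hold the tongs; bun and tongs touch neither case nor stand; cover open by over 155 mm; the other breads lie on the case floor (height (world z) of bun above 0.135 m and contact force between each of tongs_left, tongs_right and bun above 0.2 N and contact force between the fingers and tongs above 1 N and contact force between bun and case below 0.02 N and contact force between tongs and case below 0.05 N and contact force between tongs and stand below 0.05 N and linear speed of bun below 0.05 m/s and value of joint cover above 0.155 m and height (world z) of each of finger_roll, square_roll, loaf below 0.03 m); the arm keeps its last pose, push and grip.
It fails at once if the robot's fingers or arm touch a bread (contact force between any of the fingers, the arm and bun above 0.3 N or contact force between the fingers and finger_roll above 0.3 N or contact force between the fingers and square_roll above 0.3 N or contact force between the fingers and loaf above 0.3 N).
It fails at once if the bun is crushed (more than 10 N from a jaw) (contact force between any of tongs_left, tongs_right and bun above 10 N).
It fails at once if another bread is shifted by more than 25 mm (distance of any of finger_roll, square_roll, loaf from where it was at the start of the episode above 0.025 m).
It fails at once if a thing on the counter is shifted by more than 30 mm (distance of any of mug, shaker, jam, sugar from where it was at the start of the episode above 0.03 m).
It also fails if it takes over 64 s, if anything falls off the work surface, if the arm or the gripper's body presses on something with over 40 N, if the wrist force passes 120 N, or if a joint passes its speed limit or range.

### The arm

A 6-joint arm with a two-finger parallel gripper is mounted at the origin on the work surface. World frame = base frame: x ahead of the robot, y to its left, z up, the work surface at z = 0. Lengths are in m, angles in rad, forces in N, time in s.
With the tool pointing down it reaches from about 0.425 to 0.95 m from the base axis. Payload 3.5 kg.
Tool frame: the origin (TCP) lies between the finger pads; the fingertips stand 14 mm ahead of it and the grasp point (between the pads) lies 5 mm behind it; z points along the fingers, y is the direction in which the jaws open and shut (so a half turn about z gives the same grasp; the last joint's range is limited). The gripper opens to 85 mm and grips with 20 to 120 N. Pads are 22 mm wide; open, the fingers measure 114 mm over their backs; the gripper's body (76 mm by 85 mm) begins 54 mm behind the grasp point. The pads swing forward as they close: fully open they stand 13 mm farther back than shut.
Start: joints at [-1.445, 0.286, 1.577, -0, 1.279, -0.15], TCP at [0.184, -0.649, 0.245] pointing down, gripper open.
Joint ranges: [-2.77, 2.77], [-0.9, 2.22], [0.21, 2.48], [-1.53, 4.67], [0.24, 2.81], [-2.84, 2.84]. Speed limits (rad/s): [2.79, 2.79, 3.14, 3.14, 3.14, 3.14].

### API

Orientations are given as a unit quaternion [x, y, z, w].
In Python, from plant import ctrl gives the robot as it stands. The module is installed in compiled form; this text tells all that it offers.
- The arm moves only by the tool servo_tool, never from a script. Its argument "increments" is text: rows parted by semicolons, each of 7 numbers parted by spaces: the turn, a rotation vector about the tool's x, y, z in rad, then the shift along the tool's x, y, z in cm, then the finger opening in cm, from 0 to 8.54. In form: ax ay az dx dy dz claw; .... A call has 1 to 10 rows; each row is the pose to reach, as a shift and turn from the pose commanded when the call began, along the tool's axes at that moment; what a row does not reach only later rows make up. A row lasts 1/12 s, in which the tool goes at most 41.7 mm and 7.16 degrees, less where a joint would pass 70% of its speed; a pose out of reach is approached as far as the arm can. A call with a gripper value outside its range is refused whole. The fingers move at their own pace and stop on an object; "grip_force" is the grip in N (left out, the last holds). Time passes only in rows, so rows that repeat a pose let the fingers close. It gives the time, the measured TCP pose, the force and the opening at its end, in the units of the state.
- ctrl.get_state(): the state, without advancing time (a new reading comes with each control period).
- ctrl.read_camera(name): name is "scene" or "top"; returns (picture, depth): 384x512x3 uint8, red, green, blue; 384x512 float32, m along the optical axis (not along the pixel's ray), 0 where there is no reading.
- ctrl.camera_info(name): a dict with "camera_matrix" (3x3 intrinsics, pixels), "world_to_cam" (4x4, takes a point from world to camera coordinates). Camera axes: x right, y down, z forward; pixel columns grow to the right and rows downward; lengths in m; the calibration is good to about 2 mm. A picture is of the moment at which its call begins. camera_info takes no time and is no camera call.
- ctrl.sign_off(): hands the job in, once; it reports no verdict.
The state is a dict: "time": time; "qpos": joint angles; "dq": joint speeds; "joint_efforts": joint torques, N m; "eef_pos": TCP position; "tcp_rot": TCP orientation; "contact_force": force on the tool from outside, world axes, zero at the start; "wrist_torque": the same for the moment, N m; "opening": opening from 0.0 (shut) to 1.0 (fully open).
Only numpy, scipy, OpenCV 4.12 (cv2) and the standard library are available. Lean on these libraries where they do the work, as an engineer would, in place of code of your own. Each camera call takes 0.05 s, during which the arm holds its last target.

## Working session

There is one attempt and no reset: what is moved stays moved. The work goes in short steps, Python scripts to look and compute and a tool call to move; the robot and the scene stay as the last step left them, time stands still between calls to the robot, and variables do not carry over. Pictures are saved under pics/ and viewed, and the job is handed in when it is done.

Besides the shell and the picture viewer there is one more tool, called as name(argument=value, ...) on one line, values as JSON. servo_tool: Moves the arm, as the interface text tells. Its arguments: {"type":"object","properties":{"increments":{"type":"string"},"grip_force":{"type":"number"}},"required":["increments"]}

```bash
mkdir -p pics
cat > h.py <<'E'
import numpy as np, cv2
from plant import ctrl
def cam(n):
    p,d=ctrl.read_camera(n); i=ctrl.camera_info(n)
    return p,d,np.array(i["camera_matrix"]),np.array(i["world_to_cam"])
def world(d,K,W):
    v,u=np.mgrid[0:d.shape[0],0:d.shape[1]]
    P=np.stack([(u-K[0,2])/K[0,0]*d,(v-K[1,2])/K[1,1]*d,d],-1)
    T=np.linalg.inv(W); return P@T[:3,:3].T+T[:3,3]
E
python3 - <<'E'
from h import *
for n in("scene","top"):
    p,d,K,W=cam(n); np.savez(f"{n}0.npz",p=p,d=d,K=K,W=W)
    cv2.imwrite(f"pics/{n}0.png",cv2.resize(p[:,:,::-1],(800,600),interpolation=cv2.INTER_CUBIC))
    print(n,K[0,0],np.linalg.inv(W).round(3).tolist())
print(ctrl.get_state())
E
```

```text
scene 439.7197484400588 [[0.876, 0.299, -0.379, 1.114], [0.483, -0.547, 0.684, -1.092], [-0.003, -0.782, -0.623, 1.111], [0.0, 0.0, 0.0, 1.0]]
top 453.3584607632129 [[-0.003, -0.999, 0.053, 0.407], [-1.0, 0.003, 0.0, -0.022], [-0.0, -0.053, -0.999, 1.567], [0.0, 0.0, 0.0, 1.0]]
{'time': 0.1, 'qpos': array([-1.44498758e+00,  2.87108321e-01,  1.57803131e+00,  5.61029225e-06,
        1.27857466e+00, -1.50003076e-01]), 'dq': array([-0.00038017, -0.00358258, -0.00302776, -0.00137497,  0.00131349,
       -0.0012056 ]), 'joint_efforts': array([ 1.17419582e-03, -4.07292187e+01, -2.93698454e+01, -1.07979936e-04,
        3.43096486e-03,  2.66681418e-06]), 'eef_pos': array([ 0.18377843, -0.64892043,  0.24406423]), 'tcp_rot': array([ 9.90505595e-01,  1.37468330e-01,  1.55177480e-05, -1.06070804e-03]), 'contact_force': array([-0.82064547,  0.20020399, -0.28971132]), 'wrist_torque': array([-0.03157193,  0.02038225,  0.06462353]), 'opening': 0.9995421762398826}
```

View pics/scene0.png

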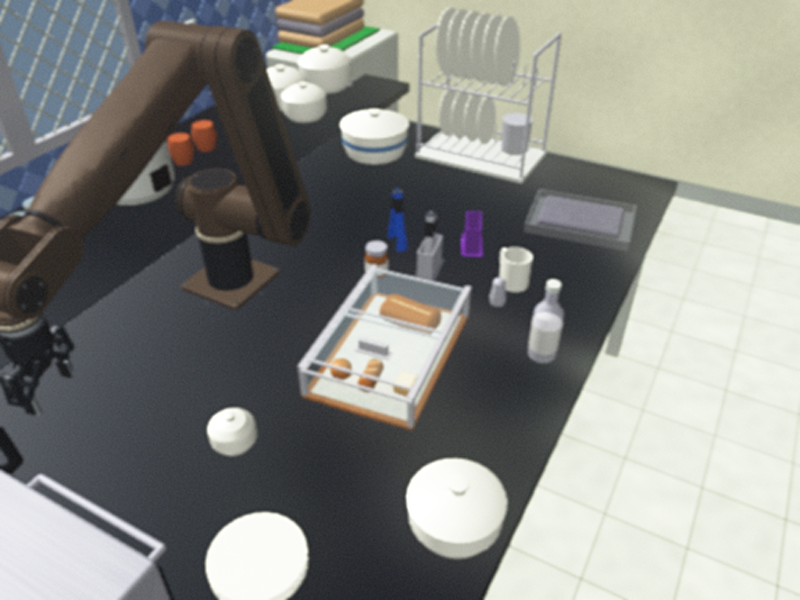

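View pics/top0.png

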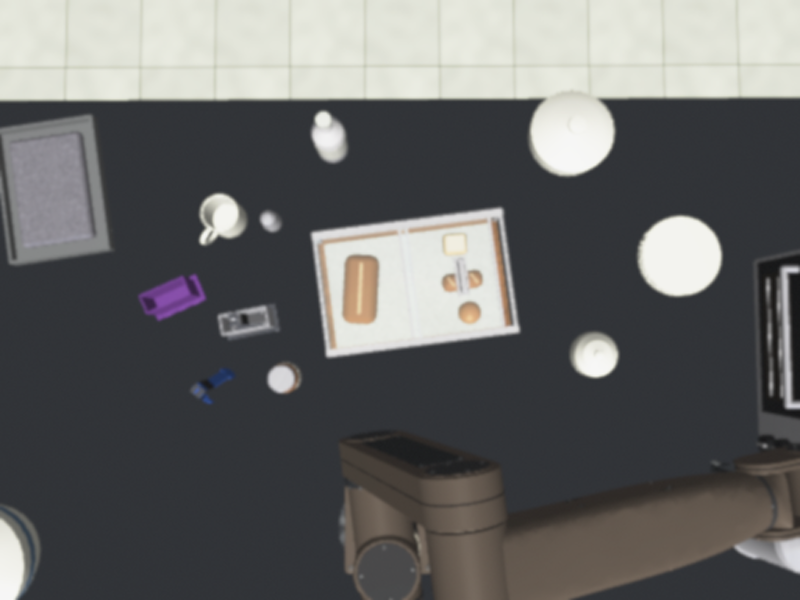

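The top view shows the case (315–518, 210–355) with the round bun at (470,313), finger roll at (462,281), and square roll at (455,244). The pull is at (461,275). The steel stand with the grey tongs is at (247,321), the purple look-alike stand at (172,297), and the blue look-alike tongs at (212,385). I pick the grey tongs in the steel stand, and I'm confirming that with crops.

Run:
```python
from h import *
z=np.load("top0.npz");p=z['p'];d=z['d']
X=world(d,z['K'],z['W'])
np.save('X.npy',X)
def crop(n,p,u0,u1,v0,v1,s,o):
    c=cv2.resize(p[v0:v1,u0:u1,::-1],None,fx=s,fy=s,interpolation=cv2.INTER_CUBIC);cv2.imwrite("pics/"+n,c)
crop("c_case.png",p,195,340,128,232,5,0)
crop("c_stand.png",p,80,200,165,265,6,0)
s=np.load("scene0.npz")
crop("s_stand.png",s['p'],230,350,115,195,6,0)
h=X[:,:,2]
hm=np.clip(h/0.2*255,0,255).astype(np.uint8)
crop("h_all.png",np.repeat(hm[:,:,None],3,2),80,340,100,260,3,0)
print((h[192:220:2,138:182:2]*1000).astype(int))
```

```text
[[  -2   -2    3   -3   -2    6    0   -5   -4   -1    1    0   -3   -2
    -2   -2   -1    0    0    0   -2   -2]
 [  -4   -2   -4    2    0    3    2    1   -3   -2   -2   -7    2   -3
    -4   -2    6    8    1   -1   -1    0]
 [   3 1567    0   -4    6    1   -3    0   -2   -1    4   -4   -2   -5
     2   85   74    2    2   -2   -4    2]
 [   5    5    3   -1   -6   -2   -2    1    0    8   85   85   88   76
    53   38   83   41    4    7   -4   -1]
 [  -3    2   -7    1    9  178  180   82  153  131   33   18    2    1
     0   40   86   51   11    3   -4   -2]
 [  -1   81   76   66  180  180  176  170  157  134  120  105   93   73
    67   52   82   64   16    7    0    0]
 [   0   79   66   42  177  180  184  181  158  146  119  106   93   74
    67   56   88   62   21    3    6    0]
 [  -2    4   75   48   18  180  178  172  163  147  118  107  101   88
    66   58   34   73   34   -1   -3   -2]
 [   1    3   76   52   19  175  176    3    3    5    0    6    2    5
     3    3   86   82   43   11    4    0]
 [   0    0   82   57   31   63   19    5    0    0   92   85   85   71
    47   16    3    0    8   10    5    3]
 [  -1    0   90   55   32   83   87   86   66   40   15    1    4    7
     3    4    5   10    0    1   -1   -2]
 [  -2    0   83   67   36   19    3    4    4    3    5    0    3    1
    -2   -4   -3    0    0    0    0    0]
 [  -4   -5    3   -1    6    6    1    7    0    1    4    5    2    2
    -3   -3    4    0   -3    2   -1    3]
 [  -4   -1    3   -5   -5   -1    2   -1    5    6    2   -3    2    0
     3 1567    1   -7    0    0   -4    4]]
```

Run:
```python
import cv2,numpy as np
a=[cv2.imread("pics/"+n) for n in("c_case.png","c_stand.png","s_stand.png","h_all.png")]
print([x.shape for x in a])
```

```text
[(520, 725, 3), (600, 720, 3), (480, 720, 3), (480, 780, 3)]
```

View pics/c_case.png

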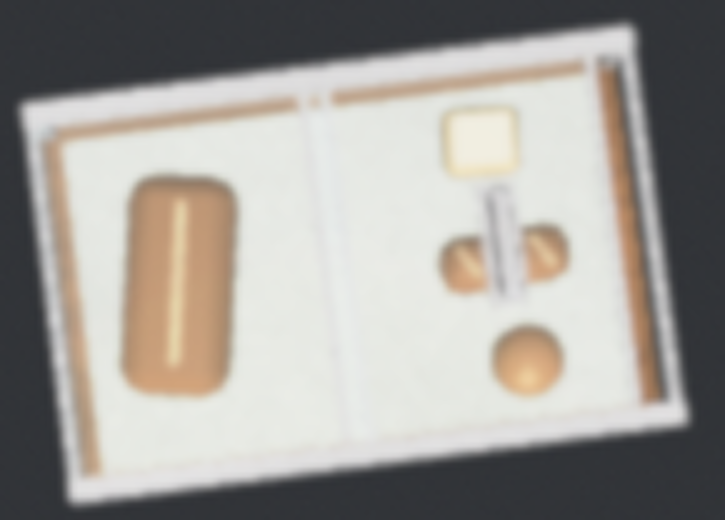

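View pics/c_stand.png

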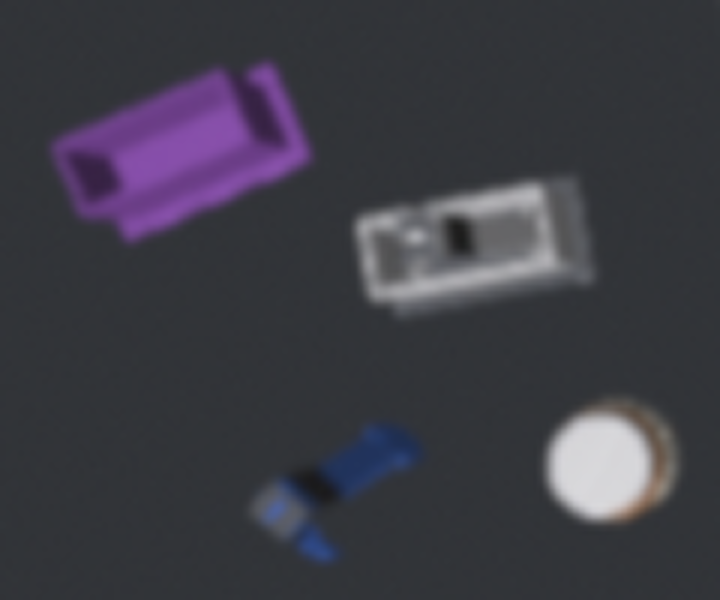

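View pics/s_stand.png

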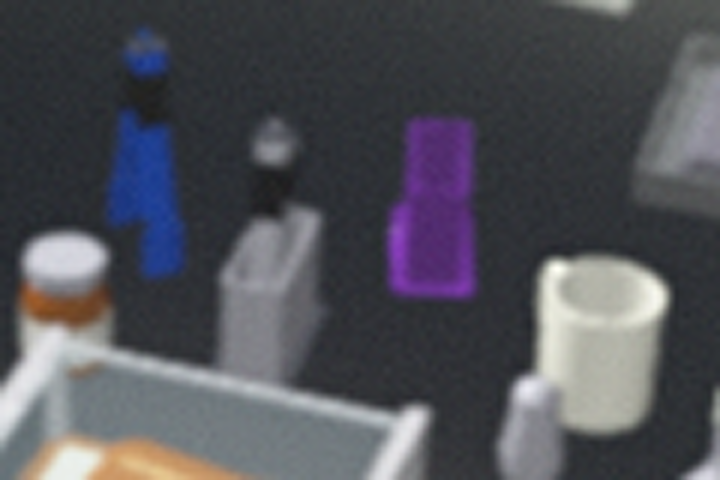

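View pics/h_all.png

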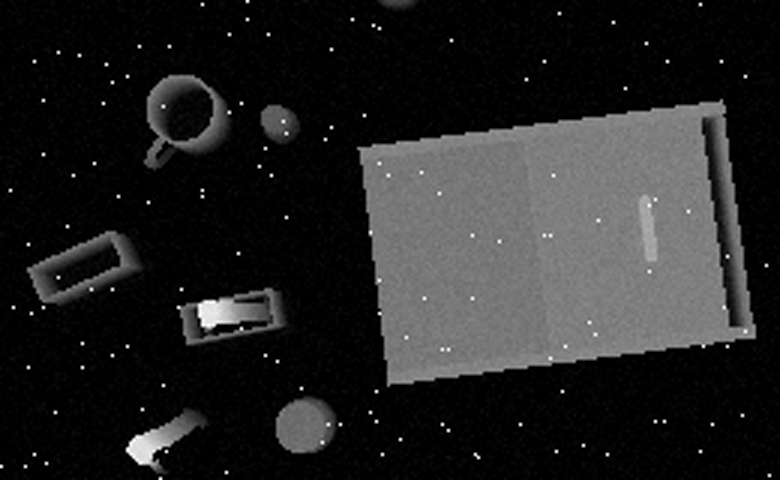

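Run:
```python
from h import *
z=np.load("top0.npz");p=z['p'].astype(int);d=z['d'];K=z['K'];W=z['W'];X=np.load('X.npy')
T=np.linalg.inv(W)
def ray(u,v,h):
    r=T[:3,:3]@np.array([(u-K[0,2])/K[0,0],(v-K[1,2])/K[1,1],1]);o=T[:3,3]
    return (o+r*(h-o[2])/r[2])
x,y,h=X[...,0],X[...,1],X[...,2]
m=(h>.085)&(h<.14)&(y<.09)&(y>-.45)&(x>.4)&(x<.85)
n,l,st,c=cv2.connectedComponentsWithStats(m.astype(np.uint8))
i=1+np.argmax(st[1:,4]);mm=l==i
R=cv2.minAreaRect(np.c_[x[mm],y[mm]].astype(np.float32));print("case rect",R)
pull=mm&(h>.117); pts=np.c_[x[pull],y[pull]]; print("pull",pts.mean(0),pull.sum(),np.median(h[pull]),cv2.minAreaRect(pts.astype(np.float32)))
# color-based rim corners by bright/dark edges
g=p.sum(2)
mk=(g>300).astype(np.uint8); n,l,st,c=cv2.connectedComponentsWithStats(mk); i=l[150,300-60]; 
i=l[180,300]; r2=cv2.minAreaRect(np.argwhere(l==i)[:,::-1].astype(np.float32)); b=cv2.boxPoints(r2); print([ray(u,v,.102).round(4)[:2].tolist() for u,v in b])
# stand rim
m=(h>.075)&(h<.095)&(y>.2)&(y<.45)&(x>.4)&(x<.62)
n,l,st,c=cv2.connectedComponentsWithStats(m.astype(np.uint8))
for k in range(1,n):
    if st[k,4]>15: q=l==k; print(st[k],cv2.minAreaRect(np.c_[x[q],y[q]].astype(np.float32)))
m=(h>.165)&(h<.2)&(y>.25)&(y<.38)&(x>.5)&(x<.62)
print("tongs",m.sum(),x[m].mean(),y[m].mean(),np.median(h[m]),cv2.minAreaRect(np.c_[x[m],y[m]].astype(np.float32)), np.c_[x[m],y[m],h[m]].round(3)[::1].tolist())
# breads
hsv=cv2.cvtColor(z['p'],cv2.COLOR_RGB2HSV)
m=((hsv[...,1]>70)).astype(np.uint8); n,l,st,c=cv2.connectedComponentsWithStats(m)
for k in range(1,n):
    if st[k,4]>40 and 195<c[k][0]<340: print("sat",st[k],c[k],ray(*c[k],.034).round(4))
for nm,uv in dict(bun=(470,313),fr=(462,281),sq=(455,244)).items(): print(nm,ray(uv[0]*.64-.2,uv[1]*.64-.2,.034).round(4))
for nm,(uv,hh) in dict(mug=((222,216),.09),shaker=((270,221),.075),jam=((283,378),.085),sugar=((597,352),.09)).items(): print(nm,ray(uv[0]*.64-.2,uv[1]*.64-.2,hh).round(3))
```

```text
case rect ((0.5269880890846252, -0.07717123627662659), (0.26035869121551514, 0.35769930481910706), 6.974515438079834)
pull [ 0.53530423 -0.15202938] 86 0.12854798476386342 ((0.5361807346343994, -0.15202775597572327), (0.06835996359586716, 0.012330815196037292), 7.732388019561768)
[[0.6313, 0.163], [0.6824, -0.2424], [0.4169, -0.2732], [0.3667, 0.1283]]
[111 177  12  17  48] ((0.5126907229423523, 0.44000867009162903), (0.042419105768203735, 0.03983067721128464), 23.997333526611328)
[140 196  33  19  99] ((0.44563162326812744, 0.3022296130657196), (0.04218297824263573, 0.10209355503320694), 10.606136322021484)
[161 201   5   6  19] ((0.45010578632354736, 0.27754130959510803), (0.01781945861876011, 0.0072225602343678474), 12.703125953674316)
tongs 0 nan nan nan ((0.0, 0.0), (0.0, 0.0), 0.0) []
sat [315 142  12  66 212] [320.57075472 174.6745283 ] [ 0.5476 -0.2456  0.034 ]
sat [220 164  21  43 785] [230.31974522 185.3133758 ] [0.5125 0.0608 0.034 ]
sat [301 174   7  10  60] [303.71666667 178.46666667] [ 0.5349 -0.1882  0.034 ]
sat [284 177   8   9  59] [287.3220339  181.22033898] [ 0.5257 -0.1325  0.034 ]
sat [294 194  13  13 126] [300.18253968 199.88095238] [ 0.4623 -0.1756  0.034 ]
bun [ 0.4614 -0.177   0.034 ]
fr [ 0.531  -0.1603  0.034 ]
sq [ 0.6118 -0.1457  0.034 ]
mug [0.665 0.348 0.09 ]
shaker [0.657 0.25  0.075]
jam [0.325 0.219 0.085]
sugar [ 0.377 -0.435  0.09 ]<stdin>:23: RuntimeWarning: Mean of empty slice.
  ret = ret.dtype.type(ret / rcount)
  return _methods._mean(a, axis=axis, dtype=dtype,
```

```bash
cat >> h.py <<'E'
from scipy.spatial.transform import Rotation as Ro
def inc(x,y,z,yaw):
    s=ctrl.get_state(); R=Ro.from_quat(s["tcp_rot"])
    Rt=Ro.from_matrix([[np.cos(yaw),np.sin(yaw),0],[np.sin(yaw),-np.cos(yaw),0],[0,0,-1]])
    a=(R.inv()*Rt).as_rotvec(); dd=R.inv().apply(np.array([x,y,z])-s["eef_pos"])*100
    print("t",s["time"],"inc",a.round(4),dd.round(2))
E
python3 - <<'E'
from h import *
X=np.load('X.npy');x,y,h=X[...,0],X[...,1],X[...,2]
m=(h>.165)&(h<.2)&(y>.25)&(y<.35)&(x>.4)&(x<.5)
print(m.sum(),x[m].mean(),y[m].mean(),np.median(h[m]),cv2.minAreaRect(np.c_[x[m],y[m]].astype(np.float32)))
# arm points: width centre per height band
for a,b in((.17,.19),(.15,.165),(.12,.15),(.09,.12)):
    q=(h>a)&(h<b)&(y>.25)&(y<.35)&(x>.4)&(x<.5); print(a,q.sum(),x[q].min(),x[q].max(),y[q].min(),y[q].max(),x[q].mean(),y[q].mean())
z=np.load("scene0.npz");S=world(z['d'],z['K'],z['W']);x,y,h=S[...,0],S[...,1],S[...,2]
for a,b in((.172,.2),(.15,.172),(.12,.15),(.095,.12),(.08,.09)):
    q=(h>a)&(h<b)&(y>.23)&(y<.37)&(x>.4)&(x<.5); print('scene',a,q.sum(),x[q].min(),x[q].max(),y[q].min(),y[q].max(),x[q].mean(),y[q].mean(),h[q].max())
inc(.54,-.186,.245,.128)
inc(.54,-.186,.122,.128)
E
```

```text
60 0.4462652831128724 0.3009974018931351 0.17794274987584724 ((0.44602569937705994, 0.30180123448371887), (0.024675318971276283, 0.021106431260704994), 2.0850448608398438)
0.17 57 0.4336756521439724 0.4583118971806852 0.2909070428867207 0.3124775236504464 0.4461576893391916 0.30145121121618046
0.15 16 0.4370586897234542 0.4591386666250781 0.286534315390717 0.29518722650413115 0.4463497702857123 0.2910667071729661
0.12 24 0.431631984919463 0.46018702134175404 0.28341051602915 0.3150262330743617 0.44873284660825236 0.2895836295734549
0.09 37 0.4223918828743809 0.4644139844118901 0.25381267421293746 0.34544284951832016 0.4462879161646586 0.2879461891102099
scene 0.172 22 0.43534410351333186 0.45966043905915466 0.2899494206437321 0.3145842580887397 0.4482381900455007 0.29848068722715254 0.18569318186399375
scene 0.15 35 0.4352836043206052 0.46048079496155336 0.28117796957003693 0.3166341404272317 0.44945576929866415 0.2926746634153602 0.17193237825296048
scene 0.12 46 0.4369657181840352 0.462833684061571 0.279195298321385 0.3168044299742412 0.44973913145297983 0.2914586879487023 0.14973901422582103
scene 0.095 37 0.43855029489094255 0.4608457385549669 0.2754885729752474 0.324865333574923 0.4503410535517977 0.29326480943500965 0.11999944983152666
scene 0.08 61 0.42193237084793667 0.47599712212274725 0.24489712378764272 0.35176947183500684 0.4530353586840697 0.2877059760853237 0.08951677422934967
t 0.1 inc [-0.0021 -0.0002  0.1478] [ 4.688e+01 -3.484e+01 -1.000e-02]
t 0.1 inc [-0.0021 -0.0002  0.1478] [ 46.88 -34.82  12.29]
```

servo_tool(increments="0 0 0.05 15 -11 0 0; 0 0 0.1 30 -22 0 0; 0 0 0.148 46.9 -34.8 0 0; 0 0 0.148 46.9 -34.8 0 0; 0 0 0.148 46.9 -34.8 0 0; 0 0 0.148 46.9 -34.8 0 0; 0 0 0.148 46.9 -34.8 0 0; 0 0 0.148 46.9 -34.8 0 0; 0 0 0.148 46.9 -34.8 0 0; 0 0 0.148 46.9 -34.8 0 0", grip_force=20)

```text
time: 0.93
eef_pos: [0.439, -0.3175, 0.2449]
tcp_rot: [0.998, 0.064, -0.0, -0.0]
contact_force: [0.1, 0.0, 0.3]
opening: -0.0
```

Run:
```python
from h import *
inc(.54,-.186,.245,.128)
```

```text
t 0.9333 inc [-0.0005  0.0002 -0.0004] [ 11.69 -11.76  -0.  ]
```

servo_tool(increments="0 0 0 11.7 -11.8 0 0; 0 0 0 11.7 -11.8 0 0; 0 0 0 11.7 -11.8 0 0; 0 0 0 11.7 -11.8 0 0; 0 0 0 11.7 -11.8 0 0; 0 0 0 11.7 -11.8 4 0; 0 0 0 11.7 -11.8 7 0; 0 0 0 11.7 -11.8 7 0; 0 0 0 11.7 -11.8 7 0")

```text
time: 1.68
eef_pos: [0.5378, -0.1869, 0.1731]
tcp_rot: [0.998, 0.064, -0.002, -0.002]
contact_force: [-0.0, -0.5, 0.8]
opening: -0.002
```

Run:
```python
from h import *
inc(.54,-.186,.122,.128)
```

```text
t 1.6833 inc [-0.0033  0.0046 -0.0002] [ 0.25 -0.05  5.11]
```

servo_tool(increments="0 0 0 0 0 2 0; 0 0 0 0 0 4 0; 0 0 0 0 0 5 0; 0 0 0 0 0 5.1 0; 0 0 0 0 0 5.1 0")

```text
time: 2.1
eef_pos: [0.5397, -0.1882, 0.1254]
tcp_rot: [0.998, 0.064, 0.0, 0.0]
contact_force: [0.1, 0.1, 0.6]
opening: 0.0
```

Run:
```python
from h import *
inc(.54,-.186,.122,.128)
p,d,K,W=cam("top"); cv2.imwrite("pics/t1.png",cv2.resize(p[120:240,180:340,::-1],None,fx=5,fy=5,interpolation=cv2.INTER_CUBIC))
```

```text
t 2.1 inc [ 0.0006 -0.0008 -0.0007] [ 0.06 -0.21  0.34]
```

View pics/t1.png

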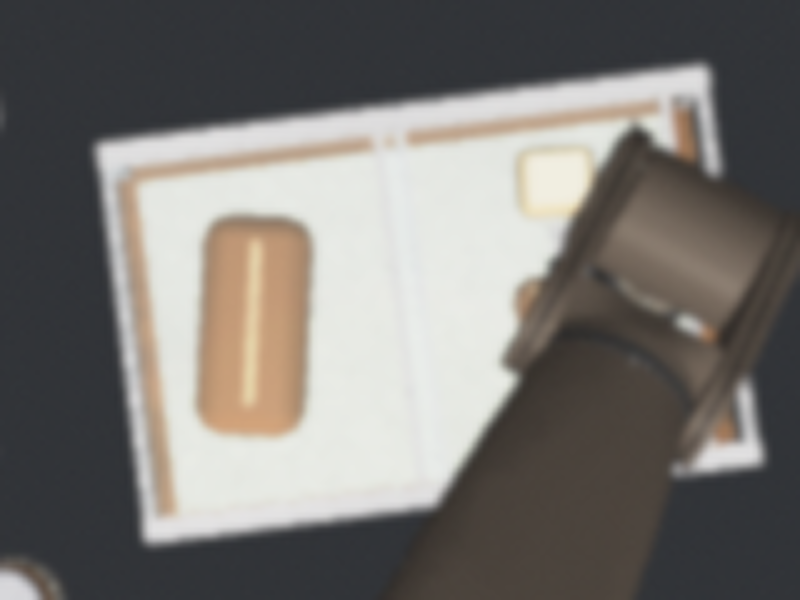

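The wrist is behind the fin over the covered half of the case, with nothing else touched. Next I push along tool -y.

servo_tool(increments="0 0 0 0 -1 0.2 0; 0 0 0 0 -2 0.2 0; 0 0 0 0 -3 0.2 0; 0 0 0 0 -4 0.2 0; 0 0 0 0 -5 0.2 0; 0 0 0 0 -6 0.2 0; 0 0 0 0 -7 0.2 0; 0 0 0 0 -8 0.2 0; 0 0 0 0 -9 0.2 0; 0 0 0 0 -10 0.2 0")

```text
time: 2.98
eef_pos: [0.5264, -0.0874, 0.1223]
tcp_rot: [0.998, 0.064, 0.0, 0.0]
contact_force: [2.2, -1.7, 1.5]
opening: -0.001
```

servo_tool(increments="0 0 0 0 -1 0 0; 0 0 0 0 -2 0 0; 0 0 0 0 -3 0 0; 0 0 0 0 -4 0 0; 0 0 0 0 -4.5 0 0; 0 0 0 0 -4.5 0 0")

```text
time: 3.48
eef_pos: [0.5199, -0.0422, 0.1217]
tcp_rot: [0.998, 0.065, -0.001, -0.001]
contact_force: [0.6, -0.5, -1.2]
opening: 0.001
```

Run:
```python
from h import *
inc(.54,-.186,.122,.128)
p,d,K,W=cam("top"); cv2.imwrite("pics/t2.png",cv2.resize(p[120:240,180:340,::-1],None,fx=5,fy=5,interpolation=cv2.INTER_CUBIC))
```

```text
t 3.4833 inc [-0.0016  0.0022  0.0011] [ 0.14 14.52 -0.05]
```

View pics/t2.png

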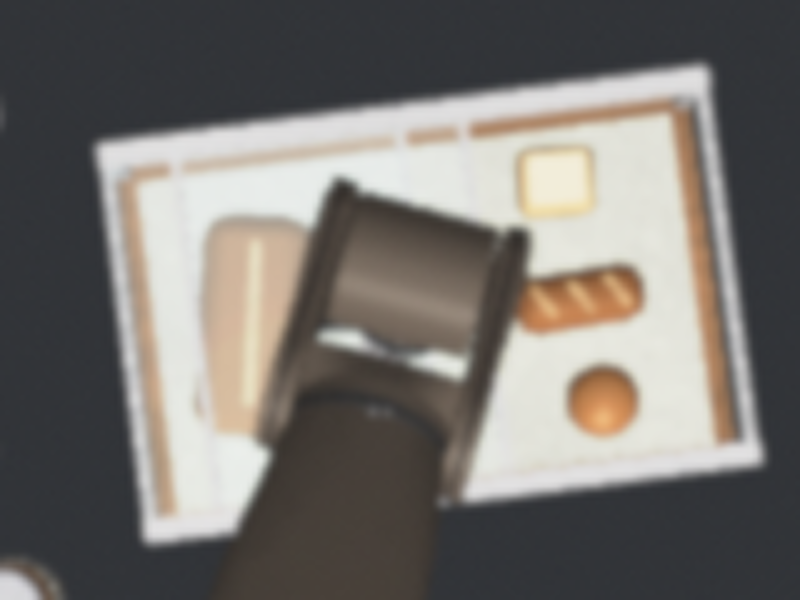

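The cover's rear edge is now at about x=465 in the crop and the divider at 397, so there is still about 4 cm to go.

servo_tool(increments="0 0 0 0 -0.8 0 0; 0 0 0 0 -1.6 0 0; 0 0 0 0 -2.0 0 0; 0 0 0 0 -2.4 0 0; 0 0 0 0 -2.7 0 0; 0 0 0 0 -3.0 0 0")

```text
time: 4.03
eef_pos: [0.5176, -0.0214, 0.1221]
tcp_rot: [0.998, 0.067, 0.0, 0.01]
contact_force: [0.8, -35.5, -6.9]
opening: -0.003
```

servo_tool(increments="0 0 0 0 -0.3 0 0; 0 0 0 0 -0.6 0 0; 0 0 0 0 -0.6 0 0")

```text
time: 4.28
eef_pos: [0.5176, -0.0212, 0.1223]
tcp_rot: [0.998, 0.068, 0.001, 0.016]
contact_force: [1.8, -46.0, -9.9]
opening: 0.0
```

servo_tool(increments="0 0 0 0 -0.3 0 0; 0 0 0 0 -0.5 0 0; 0 0 0 0 -0.5 0 0")

```text
time: 4.53
eef_pos: [0.5176, -0.0209, 0.1225]
tcp_rot: [0.997, 0.069, 0.001, 0.021]
contact_force: [1.2, -61.7, -13.6]
opening: 0.003
```

The stop is reached: force rose to 62 N while the tool stopped advancing. Backing off and up.

servo_tool(increments="0 0 0 0 2 0 0; 0 0 0 0 3 0 0; 0 0 0 0 3 -4 0; 0 0 0 0 3 -8 8.5; 0 0 0 0 3 -12 8.5; 0 0 0 0 3 -14 8.5; 0 0 0 0 3 -14 8.5; 0 0 0 0 3 -14 8.5")

```text
time: 5.2
eef_pos: [0.5201, -0.0321, 0.2641]
tcp_rot: [0.998, 0.064, 0.002, 0.0]
contact_force: [-0.1, -0.3, -1.2]
opening: 0.71
```

Run:
```python
from h import *
inc(.446,.3015,.27,.18)
```

```text
t 5.2 inc [ 0.0004 -0.0035 -0.0515] [ -3.07 -34.04  -0.61]
```

servo_tool(increments="0 0 -0.02 -1 -10 -0.6 8.5; 0 0 -0.05 -2 -20 -0.6 8.5; 0 0 -0.05 -3 -30 -0.6 8.5; 0 0 -0.05 -3.1 -34 -0.6 8.5; 0 0 -0.05 -3.1 -34 -0.6 8.5; 0 0 -0.05 -3.1 -34 -0.6 8.5; 0 0 -0.05 -3.1 -34 -0.6 8.5; 0 0 -0.05 -3.1 -34 -0.6 8.5; 0 0 -0.05 -3.1 -34 -0.6 8.5; 0 0 -0.05 -3.1 -34 -0.6 8.5")

```text
time: 6.03
eef_pos: [0.443, 0.3027, 0.2657]
tcp_rot: [0.996, 0.091, -0.002, 0.0]
contact_force: [0.5, -1.0, -0.1]
opening: 0.999
```

Run:
```python
from h import *
p,d,K,W=cam("top"); np.savez("top3.npz",p=p,d=d,K=K,W=W)
s,ds,Ks,Ws=cam("scene"); np.savez("scene3.npz",p=s,d=ds,K=Ks,W=Ws)
inc(.446,.3015,.125,.18); print(ctrl.get_state()["eef_pos"])
a=cv2.resize(p[120:240,180:340,::-1],None,fx=5,fy=5,interpolation=cv2.INTER_CUBIC)
cv2.imwrite("pics/t3.png",a)
cv2.imwrite("pics/s3.png",cv2.resize(s[60:260,180:380,::-1],None,fx=3,fy=3,interpolation=cv2.INTER_CUBIC))
T=np.linalg.inv(W)
def ray(u,v,h):
    r=T[:3,:3]@np.array([(u-K[0,2])/K[0,0],(v-K[1,2])/K[1,1],1]);o=T[:3,3]
    return (o+r*(h-o[2])/r[2])
X=world(d,K,W);h=X[...,2]
hsv=cv2.cvtColor(p,cv2.COLOR_RGB2HSV)
m=((hsv[...,1]>70)).astype(np.uint8); n,l,st,c=cv2.connectedComponentsWithStats(m)
for k in range(1,n):
    if st[k,4]>40 and 195<c[k][0]<340:
        q=l==k; print("sat",st[k],c[k],ray(*c[k],.034).round(4),np.median(h[q]).round(4),np.percentile(h[q],95).round(4),X[q][:,:2].mean(0))
m=(h>.117)&(X[...,1]<.09)&(X[...,1]>-.2)&(X[...,0]>.45)&(X[...,0]<.6)&(h<.14);print("pull",m.sum(),X[m].mean(0))
```

```text
t 6.1333 inc [ 0.0012  0.0036 -0.001 ] [ 0.23 -0.12 14.13]
[0.44440108 0.30012568 0.26632445]
sat [269 140  58  68 328] [312.49695122 166.2652439 ] [ 0.5764 -0.2184  0.034 ] 0.0187 0.054 [ 0.57626121 -0.21826101]
sat [283 174  26  13 247] [295.3805668  179.60323887] [ 0.5311 -0.1599  0.034 ] 0.0482 0.0547 [ 0.52897341 -0.1576547 ]
sat [294 194  13  13 145] [300. 200.] [ 0.4619 -0.175   0.034 ] 0.0502 0.0565 [ 0.46090507 -0.17227364]
pull 81 [ 0.51648821 -0.00163382  0.12860374]
```

View pics/t3.png

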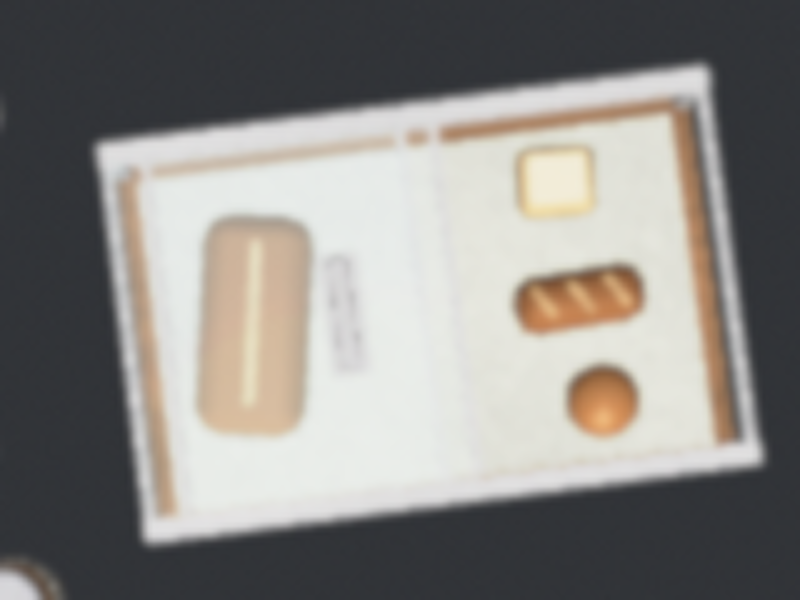

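View pics/s3.png

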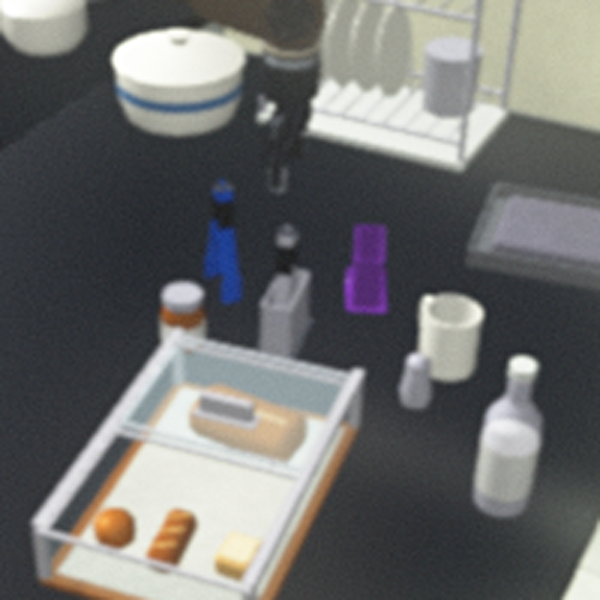

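The cover is fully open: its trailing edge is about 26 mm short of the divider (crop x 437 vs 397), the breads are unmoved, and the bun is at crop (603,400). The scene view shows the steel stand with the black-sleeved tongs at (287,290), below the gripper, and blue and purple as separate look-alikes at (223,240) and (367,270). Descending on the steel tongs.

servo_tool(increments="0 0 0 0.2 0 3 8.5; 0 0 0 0.2 0 6 8.5; 0 0 0 0.2 0 9 8.5; 0 0 0 0.2 0 11 8.5; 0 0 0 0.2 0 12 8.5; 0 0 0 0.2 0 12.4 8.5; 0 0 0 0.2 0 12.4 8.5")

```text
time: 6.72
eef_pos: [0.4474, 0.2996, 0.1436]
tcp_rot: [0.996, 0.088, -0.001, 0.0]
contact_force: [-0.8, 0.1, -0.2]
opening: 0.998
```

Run:
```python
from h import *
s,d,K,W=cam("scene")
inc(.4465,.3005,.127,.18)
cv2.imwrite("pics/s4.png",cv2.resize(s[100:200,230:350,::-1],None,fx=6,fy=6,interpolation=cv2.INTER_CUBIC))
```

```text
t 6.7667 inc [-0.0001 -0.0008 -0.0035] [-0.16 -0.06  1.8 ]
```

View pics/s4.png

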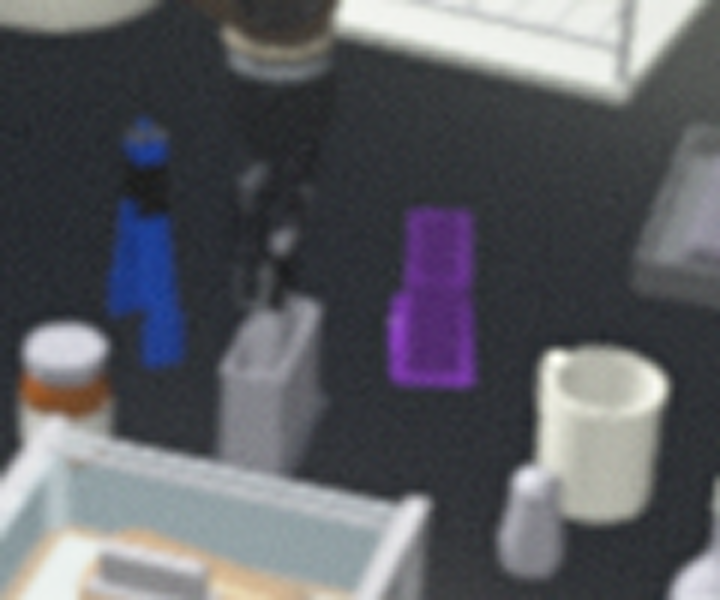

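The fingers straddle the tongs' pivot end at (285,240), with the stand below. Lowering 1.7 cm more.

servo_tool(increments="0 0 0 0 0 0.6 8.5; 0 0 0 0 0 1.2 8.5; 0 0 0 0 0 1.6 8.5; 0 0 0 0 0 1.6 8.5; 0 0 0 0 0 1.6 8.5")

```text
time: 7.18
eef_pos: [0.4471, 0.3008, 0.1281]
tcp_rot: [0.996, 0.089, -0.0, 0.0]
contact_force: [-0.2, 0.5, -0.8]
opening: 0.998
```

servo_tool(increments="0 0 0 0 0 0 4; 0 0 0 0 0 0 4; 0 0 0 0 0 0 4; 0 0 0 0 0 0 4; 0 0 0 0 0 0 4; 0 0 0 0 0 0 3; 0 0 0 0 0 0 2.9; 0 0 0 0 0 0 2.9; 0 0 0 0 0 0 2.8; 0 0 0 0 0 0 2.8", grip_force=5)

```text
time: 8.02
eef_pos: [0.448, 0.301, 0.1293]
tcp_rot: [0.996, 0.089, 0.001, -0.0]
contact_force: [-0.6, 0.5, 5.4]
opening: 0.333
```

servo_tool(increments="0 0 0 0 0 0 2.8; 0 0 0 0 0 0 2.8; 0 0 0 0 0 -0.3 2.8; 0 0 0 0 0 -0.3 2.8; 0 0 0 0 0 -0.3 2.8")

```text
time: 8.43
eef_pos: [0.4466, 0.3005, 0.1304]
tcp_rot: [0.996, 0.089, -0.001, 0.0]
contact_force: [-0.2, -0.6, -1.2]
opening: 0.331
```

Run:
```python
from h import *
s=ctrl.get_state();print(s["opening"]*85.4,s["contact_force"],s["wrist_torque"],s["eef_pos"])
```

```text
28.249393235325346 [-0.19753409 -0.59267032 -1.24567761] [0.00024524 0.04296948 0.01780108] [0.44661749 0.30051336 0.13041489]
```

servo_tool(increments="0 0 0 0 0 -0.5 2.8; 0 0 0 0 0 -1.5 2.8; 0 0 0 0 0 -3 2.8; 0 0 0 0 0 -5 2.8; 0 0 0 0 0 -7 2.8; 0 0 0 0 0 -9 2.8; 0 0 0 0 0 -11 2.8; 0 0 0 0 0 -13 2.8; 0 0 0 0 0 -14 2.8; 0 0 0 0 0 -14 2.8")

```text
time: 9.27
eef_pos: [0.4487, 0.3014, 0.2752]
tcp_rot: [0.996, 0.089, 0.003, -0.001]
contact_force: [-0.2, 0.3, -1.0]
opening: 0.329
```

Run:
```python
from h import *
s,d,K,W=cam("scene")
st=ctrl.get_state();print(st["opening"]*85.4,st["contact_force"],st["wrist_torque"],st["eef_pos"])
cv2.imwrite("pics/s5.png",cv2.resize(s[60:200,210:370,::-1],None,fx=5,fy=5,interpolation=cv2.INTER_CUBIC)[:600])
```

```text
27.890215795305878 [-0.93657786  0.16381382 -1.08037088] [ 0.03764536 -0.06181875 -0.00620599] [0.44783738 0.30101287 0.27287944]
```

View pics/s5.png

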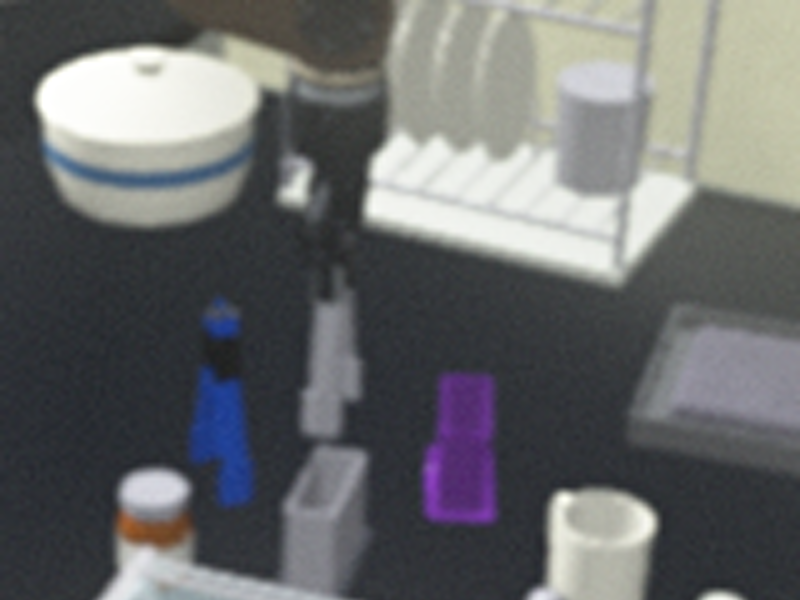

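The tongs hang clear above the empty stand (jaws at about (325,410), stand rim at (335,455)). Raising further and carrying them over to the bun.

servo_tool(increments="0 0 0 0 0 -2 2.8; 0 0 0 0 0 -4 2.8; 0 0 0 0 0 -6 2.8; 0 0 0 0 0 -7.5 2.8; 0 0 0 0 0 -7.5 2.8; 0 0 0 0 0 -7.5 2.8")

```text
time: 9.82
eef_pos: [0.4472, 0.3007, 0.3453]
tcp_rot: [0.996, 0.089, -0.0, 0.0]
contact_force: [0.1, -0.2, -1.5]
opening: 0.326
```

Run:
```python
from h import *
inc(.4615,-.174,.35,.128)
```

```text
t 9.8167 inc [0.0002 0.0009 0.0498] [-6.99 46.98 -0.46]
```

servo_tool(increments="0 0 0 -0.2 1 0 2.8; 0 0 0 -0.5 3 0 2.8; 0 0 0.01 -0.8 5.5 0 2.8; 0 0 0.01 -1.2 8.5 0 2.8; 0 0 0.02 -1.6 11.5 0 2.8; 0 0 0.02 -2.1 14.5 0 2.8; 0 0 0.02 -2.6 17.5 0 2.8; 0 0 0.03 -3 20.5 0 2.8; 0 0 0.03 -3.5 23.5 0 2.8; 0 0 0.03 -3.9 26.5 0 2.8")

```text
time: 10.65
eef_pos: [0.4544, 0.0313, 0.3438]
tcp_rot: [0.997, 0.074, -0.002, -0.0]
contact_force: [1.1, -0.5, -2.1]
opening: 0.332
```

servo_tool(increments="0 0 0 -0.4 3 0 2.8; 0 0 0.01 -0.8 6 0 2.8; 0 0 0.01 -1.2 9 0 2.8; 0 0 0.02 -1.6 12 0 2.8; 0 0 0.02 -2.1 15 0 2.8; 0 0 0.02 -2.6 17.5 0 2.8; 0 0 0.02 -2.9 19.5 0 2.8; 0 0 0.02 -3.1 20.5 0 2.8; 0 0 0.02 -3.1 20.5 0 2.8; 0 0 0.02 -3.1 20.5 0 2.8")

```text
time: 11.48
eef_pos: [0.4547, -0.174, 0.3449]
tcp_rot: [0.998, 0.063, -0.001, -0.001]
contact_force: [-0.5, -0.0, -2.3]
opening: 0.333
```

```bash
cat > look.py <<'E'
from h import *
import sys
n=sys.argv[1]
s,d,K,W=cam("scene"); st=ctrl.get_state()
np.savez(n+".npz",p=s,d=d,K=K,W=W,e=st["eef_pos"])
print(st["opening"]*85.4,st["contact_force"].round(2),st["eef_pos"].round(4),Ro.from_quat(st["tcp_rot"]).as_matrix()[:2,0].round(4))
inc(.4615,-.174,.35,.128)
e=st["eef_pos"]
def pix(P): q=W@np.r_[P,1]; q=K@q[:3]; return q[:2]/q[2]
u,v=pix(e+[0,0,-.08]).astype(int); u0=max(0,min(512-140,u-70)); v0=max(0,min(384-110,v-45))
cv2.imwrite(f"pics/{n}.png",cv2.resize(s[v0:v0+105,u0:u0+140,::-1],None,fx=5.7,fy=5.7,interpolation=cv2.INTER_CUBIC)); print("crop",u0,v0)
X=world(d,K,W); r=X-e
q=(abs(r[...,0])<.06)&(abs(r[...,1])<.07)&(r[...,2]<-.015)&(r[...,2]>-.16)&(X[...,2]>.11)
for a in np.arange(-.15,-.01,.015):
    b=q&(r[...,2]>=a)&(r[...,2]<a+.015)
    if b.sum(): P=X[b]; print(round(a,3),b.sum(),"x",np.percentile(P[:,0],[3,50,97]).round(4),"y",np.percentile(P[:,1],[3,50,97]).round(4),"zmin",P[:,2].min().round(4))
E
python3 look.py s6
```

```text
28.4918160671395 [ 0.13  0.22 -1.1 ] [ 0.455  -0.1735  0.3454] [0.9918 0.1276]
t 11.5333 inc [-0.0017  0.0012 -0.    ] [ 0.64  0.13 -0.47]
crop 141 136
-0.135 25 x [0.4379 0.4534 0.4692] y [-0.2082 -0.2019 -0.1412] zmin 0.2178
-0.12 66 x [0.4382 0.4542 0.4705] y [-0.209  -0.1999 -0.1428] zmin 0.2254
-0.105 57 x [0.4391 0.4561 0.4721] y [-0.2103 -0.2007 -0.1423] zmin 0.2409
-0.09 49 x [0.4406 0.4559 0.4689] y [-0.2093 -0.2012 -0.1426] zmin 0.2557
-0.075 50 x [0.4426 0.457  0.4681] y [-0.2068 -0.1988 -0.148 ] zmin 0.2708
-0.06 50 x [0.4451 0.4575 0.4665] y [-0.2037 -0.1964 -0.1519] zmin 0.2855
-0.045 46 x [0.4475 0.457  0.4676] y [-0.1983 -0.1926 -0.1537] zmin 0.3008
-0.03 42 x [0.4469 0.4582 0.4668] y [-0.1952 -0.1896 -0.1568] zmin 0.3157
```

View pics/s6.png

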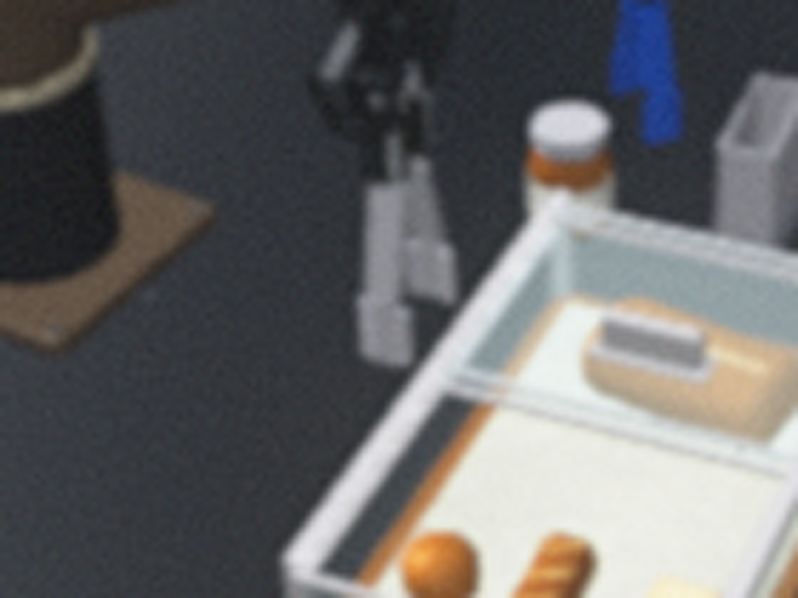

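Run:
```python
from h import *
z=np.load("s6.npz");p,d,K,W=z['p'],z['d'],z['K'],z['W'];T=np.linalg.inv(W);X=world(d,K,W)
hsv=cv2.cvtColor(p,cv2.COLOR_RGB2HSV)
u0,v0=int(141+440/5.7),int(136+565/5.7)
m=np.zeros(d.shape,np.uint8); m[v0-10:v0+10,u0-11:u0+11]=1
print(hsv[v0,u0])
q=(hsv[...,1]>120)&(m>0)&(X[...,2]>.018)&(X[...,2]<.065)&(np.hypot(X[...,0]-.4615,X[...,1]+.174)<.04)
P=X[q]; print(q.sum(),P.min(0),P.max(0))
# fit: project vertical cylinder-ish: fit sphere-ish ellipsoid
from scipy.optimize import least_squares
def f(c):
    r=(P-[c[0],c[1],.035])/[.025,.025,.019]; return np.linalg.norm(r,axis=1)-1
r=least_squares(f,[.4615,-.174],loss='soft_l1',f_scale=.1);print("scene ellipsoid",r.x,r.cost)
z=np.load("top3.npz");X=world(z['d'],z['K'],z['W']);P=X[194:207,294:307].reshape(-1,3);P=P[(P[:,2]>.025)&(P[:,2]<.065)]
r=least_squares(f,[.4615,-.174],loss='soft_l1',f_scale=.1);print("top ellipsoid",r.x,r.cost,len(P))
```

```text
[ 14 178 196]
122 [ 0.42267845 -0.2027716   0.02231445] [ 0.48900064 -0.16146005  0.05782497]
scene ellipsoid [ 0.46432232 -0.17745013] 0.5688162010570652
top ellipsoid [ 0.46184219 -0.17506504] 0.8402525963502006 154
```

servo_tool(increments="0 0 0 0.5 0.2 0 2.8; 0 0 0 0.9 0.4 1 2.8; 0 0 0 0.9 0.4 3 2.8; 0 0 0 0.9 0.4 5 2.8; 0 0 0 0.9 0.4 7 2.8; 0 0 0 0.9 0.4 8 2.8; 0 0 0 0.9 0.4 8 2.8; 0 0 0 0.9 0.4 8 2.8")

```text
time: 12.2
eef_pos: [0.4649, -0.1766, 0.2659]
tcp_rot: [0.998, 0.064, -0.0, -0.0]
contact_force: [0.7, 0.4, -0.5]
opening: 0.329
```

```bash
python3 look.py s7
```

```text
28.206607086670683 [ 0.2  -0.3  -0.97] [ 0.4654 -0.1771  0.2672] [0.9918 0.1281]
t 12.25 inc [ 0.0008 -0.001   0.0005] [-0.34 -0.35 -8.28]
crop 145 157
-0.135 22 x [0.4482 0.4657 0.4814] y [-0.2128 -0.2052 -0.1448] zmin 0.1394
-0.12 58 x [0.4494 0.4656 0.4821] y [-0.2121 -0.2043 -0.1439] zmin 0.1473
-0.105 54 x [0.4499 0.4667 0.4801] y [-0.2109 -0.2014 -0.1457] zmin 0.1625
-0.09 41 x [0.4507 0.4664 0.4812] y [-0.2108 -0.2062 -0.1463] zmin 0.1773
-0.075 46 x [0.4539 0.4679 0.4788] y [-0.2103 -0.2025 -0.149 ] zmin 0.1922
-0.06 43 x [0.4586 0.4683 0.4766] y [-0.2044 -0.197  -0.1528] zmin 0.2072
-0.045 41 x [0.4575 0.4668 0.4765] y [-0.2028 -0.1954 -0.1592] zmin 0.2225
-0.03 34 x [0.4575 0.4704 0.477 ] y [-0.1977 -0.1908 -0.1608] zmin 0.2372
```

View pics/s7.png

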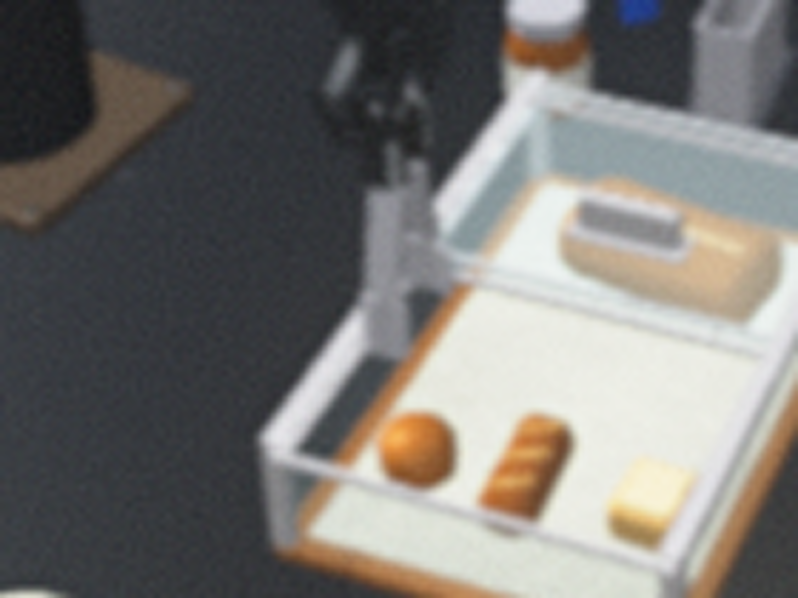

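The tongs hang over the bun, jaws straddling it along the case's y, with the rail and finger roll clear. Descending.

servo_tool(increments="0 0 0 -0.1 0 1 2.8; 0 0 0 -0.1 0 2.5 2.8; 0 0 0 -0.1 0 4 2.8; 0 0 0 -0.1 0 5.5 2.8; 0 0 0 -0.1 0 7 2.8; 0 0 0 -0.1 0 8 2.8; 0 0 0 -0.1 0 8.5 2.8; 0 0 0 -0.1 0 8.5 2.8")

```text
time: 12.92
eef_pos: [0.4634, -0.177, 0.1804]
tcp_rot: [0.998, 0.064, -0.001, -0.0]
contact_force: [0.2, 0.4, -1.3]
opening: 0.328
```

```bash
python3 look.py s8 | head -4
```

```text
28.137702999930788 [-0.23  0.43 -1.19] [ 0.4639 -0.1773  0.1814] [0.9918 0.1275]
t 12.9667 inc [ 0.     -0.0001 -0.0002] [ -0.19  -0.36 -16.86]
crop 146 176
-0.075 31 x [0.4541 0.4643 0.4748] y [-0.2074 -0.2027 -0.1516] zmin 0.1102
```

View pics/s8.png

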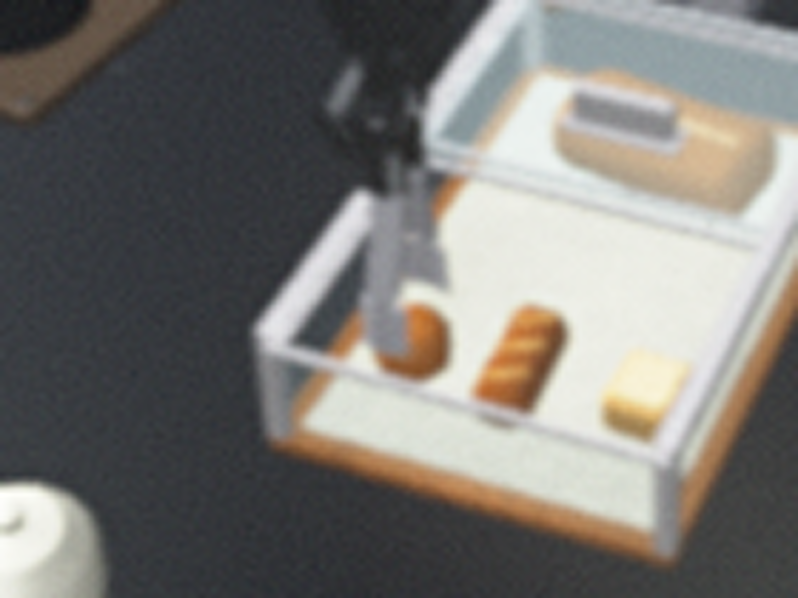

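The jaws are on either side of the bun (at about (415,340)), and the wrist force still shows only the tongs' weight. Last 3.1 cm down.

servo_tool(increments="0 0 0 0 0 0.8 2.8; 0 0 0 0 0 1.6 2.8; 0 0 0 0 0 2.3 2.8; 0 0 0 0 0 2.8 2.8; 0 0 0 0 0 3.1 2.8; 0 0 0 0 0 3.1 2.8; 0 0 0 0 0 3.1 2.8")

```text
time: 13.55
eef_pos: [0.4637, -0.1772, 0.1501]
tcp_rot: [0.998, 0.064, -0.0, -0.0]
contact_force: [0.7, -0.3, -1.3]
opening: 0.33
```

```bash
python3 look.py s9 | head -4
```

```text
28.076066682699597 [-0.1  -1.02 -1.41] [ 0.4639 -0.1773  0.1505] [0.9919 0.1274]
t 13.6 inc [ 0.0002 -0.0002 -0.0003] [ -0.19  -0.36 -19.95]
crop 146 183
-0.045 20 x [0.458  0.465  0.4744] y [-0.2    -0.1961 -0.1593] zmin 0.1115
```

View pics/s9.png

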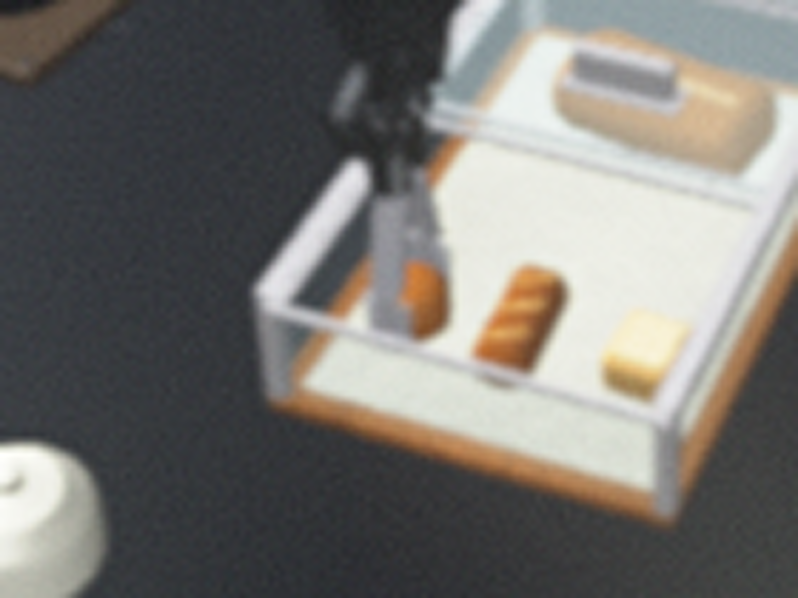

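Jaws bracket the bun near the floor, and the finger roll is clear. Squeezing gradually.

servo_tool(increments="0 0 0 0 0 0 2.7; 0 0 0 0 0 0 2.6; 0 0 0 0 0 0 2.5; 0 0 0 0 0 0 2.4; 0 0 0 0 0 0 2.3; 0 0 0 0 0 0 2.2; 0 0 0 0 0 0 2.1; 0 0 0 0 0 0 2.0; 0 0 0 0 0 0 2.0; 0 0 0 0 0 0 2.0", grip_force=20)

```text
time: 14.43
eef_pos: [0.464, -0.1773, 0.1506]
tcp_rot: [0.998, 0.064, 0.0, 0.0]
contact_force: [-0.9, -0.5, 1.2]
opening: 0.274
```

```bash
python3 look.py s10 | head -4
```

```text
23.10000788091521 [0.08 1.4  2.26] [ 0.464  -0.1773  0.1506] [0.9918 0.1275]
t 14.4833 inc [ 0.0002 -0.0004 -0.0002] [ -0.19  -0.35 -19.94]
crop 146 183
-0.045 25 x [0.4557 0.4692 0.4765] y [-0.1967 -0.1921 -0.1629] zmin 0.11
```

View pics/s10.png

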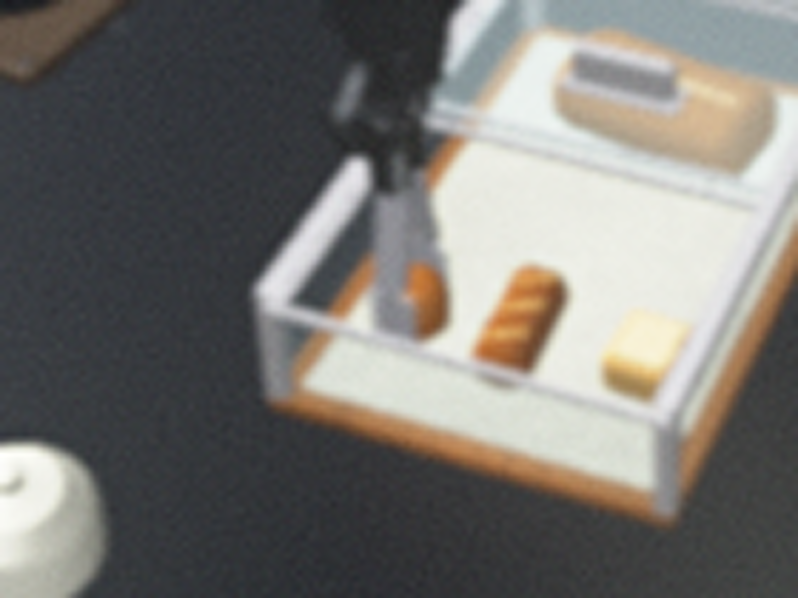

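The opening stopped at 23.1 mm, as expected for jaws on the bun. Lifting slowly.

servo_tool(increments="0 0 0 0 0 0 1.8; 0 0 0 0 0 0 1.8; 0 0 0 0 0 -0.3 1.8; 0 0 0 0 0 -0.8 1.8; 0 0 0 0 0 -1.5 1.8; 0 0 0 0 0 -2.3 1.8; 0 0 0 0 0 -3.2 1.8; 0 0 0 0 0 -4 1.8; 0 0 0 0 0 -4 1.8; 0 0 0 0 0 -4 1.8", grip_force=22)

```text
time: 15.32
eef_pos: [0.4643, -0.1775, 0.1914]
tcp_rot: [0.998, 0.064, 0.001, 0.001]
contact_force: [0.2, -0.3, -1.1]
opening: 0.27
```

```bash
python3 look.py s11 | head -4
```

```text
22.972698430711862 [ 0.16  0.3  -1.  ] [ 0.4638 -0.1773  0.1906] [0.9918 0.1275]
t 15.3667 inc [ 0.0004 -0.0004 -0.0002] [ -0.18  -0.35 -15.94]
crop 146 174
-0.09 17 x [0.4541 0.4671 0.4773] y [-0.2085 -0.2019 -0.1535] zmin 0.1104
```

View pics/s11.png

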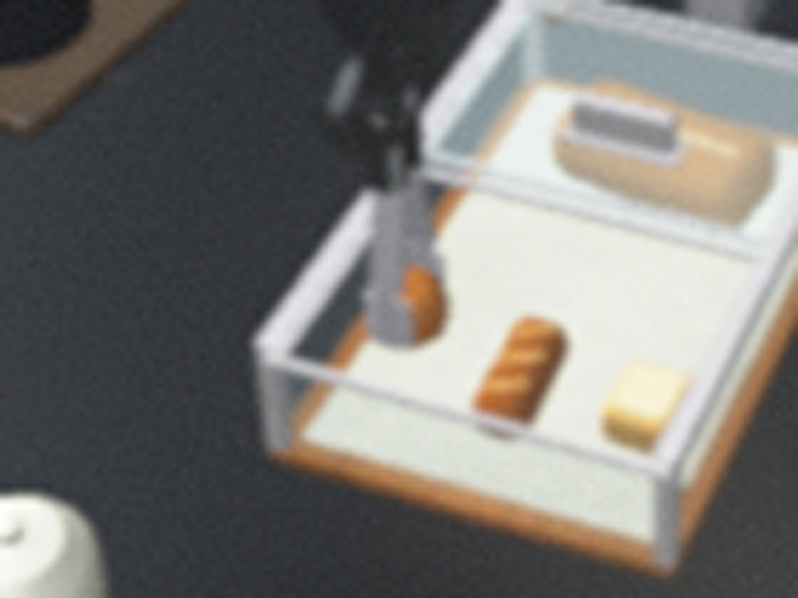

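The bun (at (425,300)) has come off the floor between the jaws, and the other rolls are unmoved. Continuing up.

servo_tool(increments="0 0 0 0 0 -0.7 1.8; 0 0 0 0 0 -1.8 1.8; 0 0 0 0 0 -3.2 1.8; 0 0 0 0 0 -4.8 1.8; 0 0 0 0 0 -6.4 1.8; 0 0 0 0 0 -8 1.8; 0 0 0 0 0 -9.6 1.8; 0 0 0 0 0 -11.2 1.8; 0 0 0 0 0 -12.4 1.8; 0 0 0 0 0 -13 1.8")

```text
time: 16.2
eef_pos: [0.4644, -0.1776, 0.3232]
tcp_rot: [0.998, 0.064, 0.002, 0.001]
contact_force: [0.0, -0.2, -1.3]
opening: 0.275
```

servo_tool(increments="0 0 0 0 0 0 1.8; 0 0 0 0 0 0 1.8; 0 0 0 0 0 0 1.8; 0 0 0 0 0 0 1.8; 0 0 0 0 0 0 1.8; 0 0 0 0 0 0 1.8")

```text
time: 16.7
eef_pos: [0.4636, -0.1771, 0.3195]
tcp_rot: [0.998, 0.064, -0.001, -0.0]
contact_force: [0.8, -0.0, -2.0]
opening: 0.272
```

```bash
python3 look.py s12 | head -5
python3 - <<'E'
from h import *
z=np.load("s12.npz");X=world(z['d'],z['K'],z['W']);hsv=cv2.cvtColor(z['p'],cv2.COLOR_RGB2HSV)
q=(hsv[...,1]>110)&(X[...,2]>.12)&(X[...,2]<.3)&(np.hypot(X[...,0]-.464,X[...,1]+.177)<.05)
print(q.sum(),X[q].min(0),X[q].max(0),np.median(X[q],0))
p,d,K,W=cam("top");print(ctrl.get_state()["eef_pos"])
cv2.imwrite("pics/t12.png",cv2.resize(p[120:240,180:340,::-1],None,fx=5,fy=5,interpolation=cv2.INTER_CUBIC))
E
```

```text
23.21081070336101 [ 1.06  0.26 -2.1 ] [ 0.4636 -0.1771  0.3197] [0.9918 0.1274]
t 16.75 inc [-0.0007  0.0008 -0.0002] [-0.17 -0.34 -3.03]
crop 143 144
-0.15 1 x [0.4753 0.4753 0.4753] y [-0.1886 -0.1886 -0.1886] zmin 0.1837
-0.135 24 x [0.4584 0.4782 0.4878] y [-0.2076 -0.1996 -0.1715] zmin 0.1899
69 [ 0.4607628  -0.19259781  0.19416377] [ 0.49027751 -0.15742014  0.22520012] [ 0.48156675 -0.18147773  0.21652547]
[ 0.46367866 -0.17719014  0.31989433]
```

View pics/s12.png

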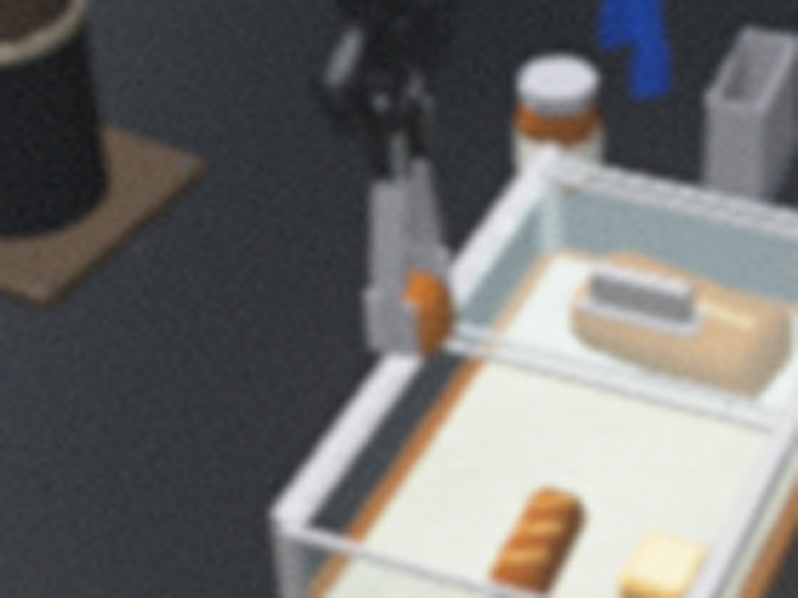

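View pics/t12.png

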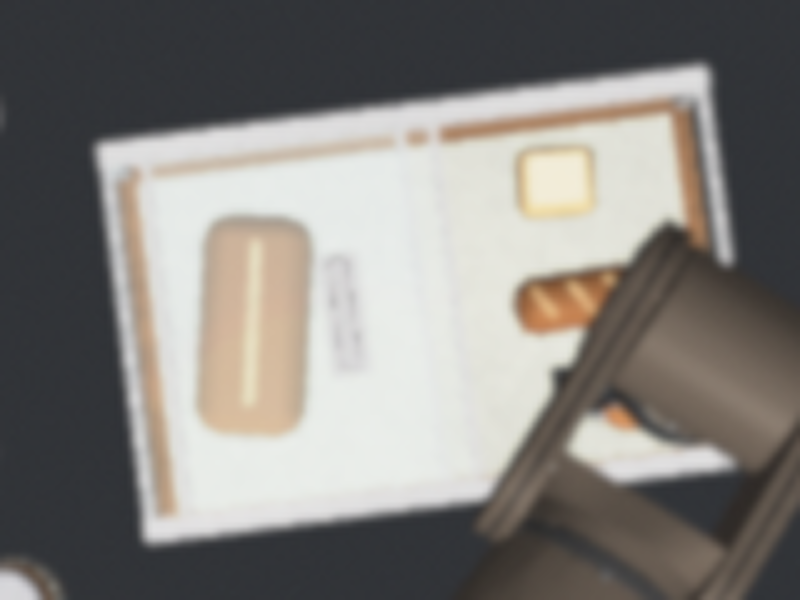

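The bun is held in the jaws at scene-crop (430,310), with its underside at about 0.185–0.19 m. The cover is still open and the other breads are in place. Handing in.

Run:
```python
from h import *
s=ctrl.get_state();print(s["time"],abs(s["dq"]).max(),s["opening"]*85.4)
print(ctrl.sign_off())
```

```text
16.8 0.005013204103941599 22.96493827610242
the job is handed in; nothing more can be done
None
```

I opened the cover to its stop, took the steel tongs out of their stand, picked up the round bun with them, and handed the job in at 16.8 s with the bun still held up.

**Last checks before handing in:**
- **Bun:** its underside is about 185–190 mm above the counter. The camera saw it between both jaws.
- **Grip:** the opening settled at about 23 mm with 22 N grip force, which matches the figure given for the tongs closed on the bun. The wrist showed about 1–2 N of load, and the arm was still.
- **Cover:** it was still open in the top view, its trailing edge about 26 mm short of the divider. I measured 152 mm of travel from where it stood ajar at the start.
- **Other things:** in the last pictures, the finger roll, square roll and loaf were where they started. The jam jar and stand looked untouched. I made no final check of the mug, shaker and sugar bowl, but nothing went near them.

**Disagreed or not measured:**
- **Cover stop:** while I made sure the cover was at its stop, the wrist force reached about 62 N. This came from the fingertips on the pull and is under the 120 N wrist limit.
- **Bun position:** the two cameras put the bun about 2–3 mm apart, so I used a value in between.
- **Jaw force:** I did not measure it. By the given rule it is about 3 N, well under the 10 N that crushes the bun.

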